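# Spin-check the photo turntable and brake it at zero

## Robot

A 6-joint arm with a two-finger parallel gripper is mounted at the origin on the work surface. World frame = base frame: x ahead of the robot, y to its left, z up, the work surface at z = 0. Lengths are in m, angles in degrees, forces in N, time in s.
With the tool pointing down it reaches from about 0.325 to 0.85 m from the base axis. Payload 15.5 kg.
Tool frame: the origin (TCP) lies midway between the tips of the shut fingers; the grasp point (between the pads) lies 19 mm behind it; y points along the fingers, x is the direction in which the jaws open and shut, and the axes are right-handed (so a half turn about y gives the same grasp; the last joint's range is limited). The gripper opens to 91 mm and grips with 3 to 60 N. Pads are 32 mm wide; open, the fingers measure 118 mm over their backs; the gripper's body (76 mm by 178 mm) begins 60 mm behind the grasp point.
Start: joints at [-70.502, 28.281, 77.091, -0, 74.628, -5.472], TCP at [0.264, -0.567, 0.214] pointing down, gripper open.
Joint ranges: [-166.48, 166.48], [-47.26, 123.95], [12.59, 153.08], [-70.14, 250.14], [6.76, 159.57], [-176.63, 176.63]. Speed limits (degrees/s): [108.29, 108.29, 147.25, 172.46, 172.46, 172.46].

## Interface

Orientations are given as a 3x3 rotation matrix whose columns are the frame's x, y, z axes.
In Python, from bench import ctrl gives the robot as it stands. The module is installed in compiled form; this text tells all that it offers. Calls block until the motion is done:
- ctrl.goto(position, orientation): joint-space move of the TCP to a pose.
- ctrl.move_l(position, vel=0.15, ori=None, contact_N=None): straight line of the TCP; ori=None keeps the orientation; vel is the mean speed in m/s. With contact_N (N) it stops when the force on the tool has changed by that much, and returns True; else False.
- ctrl.movej(angles): joint-space move.
- ctrl.command_gripper(opening): opening from 0.0 (shut) to 1.0 (fully open); the grip force is fixed at half the most; returns when the fingers have stopped.
- ctrl.sleep(seconds).
- ctrl.ik(position, orientation): joint angles nearest the present ones, or None.
- ctrl.read_camera(name): name is "scene" or "top"; returns the picture (420x560x3 uint8, blue, green, red); there is no depth.
- ctrl.camera_params(name): a dict with "fx", "fy", "cx", "cy" (pixels), "D" ([k1, k2, p1, p2, k3] as OpenCV has them; the pictures are not rectified), "pose" (4x4, takes a point from camera to world coordinates). Camera axes: x right, y up, looking along -z (the intrinsics and any distortion apply to the point x, -y, -z); pixel columns grow to the right and rows downward; lengths in m; the calibration is good to about 2 mm. A picture is of the moment at which its call begins. camera_params takes no time and is no camera call.
A pose or a line that the arm cannot do raises ctrl.MotionError and nothing moves.
- ctrl.sign_off(): hands the job in, once; it reports no verdict.
Readings, each from a call of its own:
- ctrl.current_t(): time.
- ctrl.current_q(): joint angles.
- ctrl.current_dq(): joint speeds.
- ctrl.current_effort(): joint torques, N m.
- ctrl.current_tool_pos(): TCP position.
- ctrl.current_eef_rot(): TCP orientation.
- ctrl.current_contact_force(): force on the tool from outside, world axes, zero at the start.
- ctrl.current_wrist_torque(): the same for the moment, N m.
- ctrl.current_grip_width(): opening from 0.0 (shut) to 1.0 (fully open).
Only numpy, scipy, OpenCV 4.12 (cv2) and the standard library are available. Lean on these libraries where they do the work, as an engineer would, in place of code of your own. Each camera call takes 0.05 s, during which the arm holds its last target. There are 200 camera calls.

## Task

Spin-check the photo turntable that carries the ammonite and leave it at zero for the first picture: with a fingertip on its black rim flick it round so that it runs free, a turn in six seconds or less, and let the orange zero mark go past the yellow pointer at least twice with nothing touching the turntable. Then, while it is still turning, brake it with a fingertip on the rim so that it comes to rest with the pointer at the orange mark (a small nudge to finish is fine, but do not stop it elsewhere and bring it round). Finish with the fingertip still resting on the rim, holding it there for the picture (the program ends while holding); grasp nothing, and leave the ammonite and everything else standing as it is.

Things in the scene. Friction and masses are not known exactly. Their poses are not given: they have to be found in the camera images.
- dial (a joint): turning angle of the platter on its upright axis, rad; 0 and every multiple of 2 pi is the zero mark exactly at the pointer; grows anticlockwise seen from above and counts on past full turns, no end stops. At the start it is between 0.7 and 5.58, at rest. The bearing runs nearly free: left alone at 2 rad/s it loses under 0.12 rad/s each second. It may be spun either way. It is so free that lifting a pressed finger can set it creeping.
- platter: the round platter of the photo turntable, 260 mm across (radius 130 mm), a smooth drum with a flat level top 50 mm above the table and a skirt down to 15 mm, about 1.4 kg (moment of inertia about 0.012 kg m2). White field out to radius 92 mm, outside it the bare black rim, 38 mm wide with fine white ticks, for the finger. Origin on the axis at table height; its x axis points to the zero mark, z up.
- platter_top (a point): the centre of the platter's flat top, on its axis, 50 mm above the table
- zero_mark (a point): the orange zero mark, a 16 mm wide band painted across the black rim (radius 90 to 130 mm) and down the skirt; this point is the middle of the band on the upper edge of the platter, radius 130 mm, and turns with it
- pointer (a point): where the fixed yellow pointer points: on the upper edge of the platter, 130 mm from its axis. The pointer is a yellow cone on a black post beside the platter, 145 to 165 mm from the axis, 30 mm wide, its yellow top 51 mm above the table; nothing else of the turntable stands outside the platter
- turntable: the fixed base of the turntable under the platter, with the outrigger that carries the pointer; origin on the platter's axis at table height, x axis towards the pointer, z up. It does not move on the table.
- tooth_tray: white six-sided dish 80 mm across and 20 mm high with small fossil teeth, loose on the table beside the turntable, leave alone; origin at its underside
- scale_bar: white bar with black squares, 100 x 20 x 8 mm, loose on the table beside the turntable, leave alone; origin at its underside, x along it
- vial: small amber vial with white cap, 25 mm across and 44 mm high, loose beside the turntable, leave alone; origin at its underside
- mug: black mug 82 mm across, 95 mm high, leave alone; origin at its underside
- pen_cup: paper cup 74 mm across, 90 mm high with pens to 160 mm, leave alone; origin at its underside
- jar: white jar with black lid, 60 mm across, 85 mm high, leave alone; origin at its underside
- note_tray: white six-sided dish 120 mm across, 28 mm high with sticky notes, leave alone; origin at its underside
- ammonite: the ammonite, a brown coiled fossil 51 mm across and 18 mm thick standing on edge in a dark wooden stand 34 x 54 mm, loose in the middle of the platter, about 0.14 kg; origin at the middle of its underside, z up, its highest part 64 mm above the platter. Not to be touched, shifted or tipped.

How it is judged:
By the outcome, as a careful person would: the job done as asked, in the order asked, and still so for the second after the job is handed in, while the arm keeps its last pose, push and grip.
It also fails if it takes over 56 s, if anything falls off the work surface, if the arm or the gripper's body presses on something with over 40 N, if the wrist force passes 120 N, or if a joint passes its speed limit or range.

## Working session

There is one attempt and no reset: what is moved stays moved. The work goes in short steps, each a Python script; the robot and the scene stay as the last script left them, time stands still between calls to the robot, and variables do not carry over. Pictures are saved under pics/ and viewed, about 8 in all and at most 12, crops included, and the job is handed in when it is done.

```bash
mkdir -p pics; python3 - <<'E'
from bench import ctrl
import cv2,numpy as np
a=ctrl.read_camera("scene");b=ctrl.read_camera("top")
cv2.imwrite("pics/s0.png",a);cv2.imwrite("pics/t0.png",b)
for n in("scene","top"):
    p=ctrl.camera_params(n);print(n,{k:np.round(v,4).tolist() for k,v in p.items()})
print(ctrl.current_t(),ctrl.current_eef_rot())
E
```

```text
scene {'fx': 406.2563, 'fy': 406.2563, 'cx': 278.93, 'cy': 209.0267, 'D': [0.0241, 0.0, 0.0, 0.0, 0.0], 'pose': [[0.4168, -0.7124, 0.5646, 1.1756], [0.909, 0.3222, -0.2644, -0.2657], [0.0064, 0.6234, 0.7818, 0.897], [0.0, 0.0, 0.0, 1.0]]}
top {'fx': 450.274, 'fy': 450.274, 'cx': 284.9214, 'cy': 210.5831, 'D': [-0.1089, 0.0, 0.0, 0.0, 0.0], 'pose': [[0.0105, 0.991, -0.1337, 0.3627], [-0.9999, 0.0109, 0.0017, 0.0087], [0.0031, 0.1337, 0.991, 1.5963], [0.0, 0.0, 0.0, 1.0]]}
0.1 [[ 4.22155869e-01 -3.62777522e-04  9.06523188e-01]
 [-9.06522625e-01  1.01588978e-03  4.22156013e-01]
 [-1.07407636e-03 -9.99999418e-01  9.99978027e-05]]
```

View pics/t0.png

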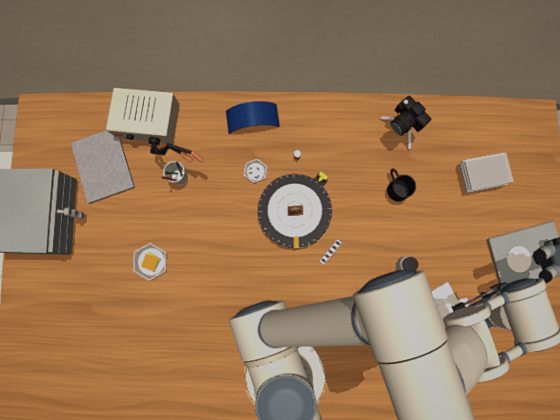

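View pics/s0.png

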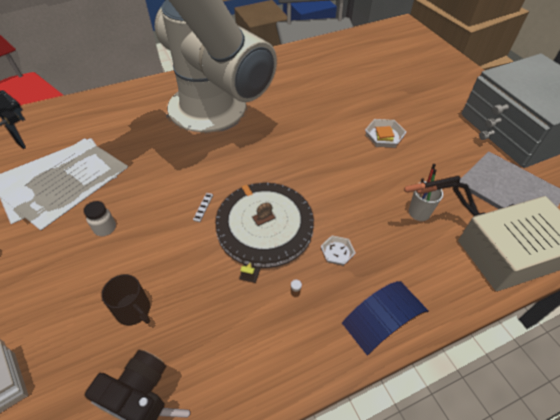

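```bash
cat > h.py <<'E'
import cv2,numpy as np
from bench import ctrl
P={n:ctrl.camera_params(n) for n in("scene","top")}
def rays(n,uv):
    p=P[n];K=np.array([[p["fx"],0,p["cx"]],[0,p["fy"],p["cy"]],[0,0,1]])
    x=cv2.undistortPoints(np.float64(uv).reshape(-1,1,2),K,np.float64(p["D"])).reshape(-1,2)
    T=np.array(p["pose"]);d=np.c_[x[:,0],-x[:,1],-np.ones(len(x))]@T[:3,:3].T
    return T[:3,3],d
def plane(n,uv,z):
    o,d=rays(n,uv);return (o+d*((z-o[2])/d[:,2])[:,None])[:,:2]
def circ(p):
    A=np.c_[2*p,np.ones(len(p))];s=np.linalg.lstsq(A,(p**2).sum(1),rcond=None)[0]
    return s[:2],np.sqrt(s[2]+s[:2]@s[:2])
def pix(m): return np.argwhere(m)[:,::-1].astype(float)
def hsv(im): return cv2.split(cv2.cvtColor(im,cv2.COLOR_BGR2HSV))
def mark(n,im,c,half=(0.096,0.128)):
    """angle of orange mark about c, pixel count"""
    H,S,V=hsv(im);uv=pix((H>=6)&(H<=22)&(S>140)&(V>130))
    p=plane(n,uv,0.05)-c;r=np.hypot(*p.T);p=p[(r>half[0])&(r<half[1])]
    if len(p)<6:return None,len(p)
    u=p/np.hypot(*p.T)[:,None];m=u.mean(0)
    return np.arctan2(m[1],m[0]),len(p)
E
python3 - <<'E'
from h import *
g={"top":(295,211),"scene":(264,222)};yc={}
for n,f in(("top","t0"),("scene","s0")):
    im=cv2.imread(f"pics/{f}.png");H,S,V=hsv(im)
    w=((S<60)&(V>140)).astype(np.uint8)
    _,l,st,ce=cv2.connectedComponentsWithStats(w)
    i=min(range(1,len(st)),key=lambda k:np.hypot(*(ce[k]-g[n]))+(1e3 if st[k,4]<400 else 0))
    co=max(cv2.findContours((l==i).astype(np.uint8),0,1)[0],key=len)
    hull=cv2.convexHull(co).reshape(-1,2)
    p=plane(n,hull,0.05);c,r=circ(p)
    y=pix((H>=23)&(H<=35)&(S>120)&(V>120));q=plane(n,y,.05);d=np.hypot(*(q-c).T);y=y[(d>.115)&(d<.19)]
    yc[n]=y.mean(0);q=plane(n,y.mean(0),.045)[0]-c
    print(n,"c",c,"r",r,"white px",st[i,4],"yellow",len(y),yc[n],"dist",np.hypot(*q),"ang",np.degrees(np.arctan2(q[1],q[0])))
    a,k=mark(n,im,c);print(" mark",np.degrees(a),k)
(o1,d1),(o2,d2)=rays("top",yc["top"]),rays("scene",yc["scene"])
A=np.c_[d1[0],-d2[0]];s=np.linalg.lstsq(A,o2-o1,rcond=None)[0];print("yellow 3d",o1+s[0]*d1[0],o2+s[1]*d2[0])
E
```

```text
top c [ 0.57456627 -0.0268021 ] r 0.09344841178164176 white px 2128 yellow 53 [321.98113208 176.18867925] dist 0.15456008648385705 ang -38.46462053640626
 mark -176.78999010211822 45
scene c [ 0.57572878 -0.02718313] r 0.09322137540537521 white px 2855 yellow 88 [247.14772727 268.71590909] dist 0.1534379387002245 ang -38.784085344911695
 mark -177.1464593093989 55
yellow 3d [ 0.69555255 -0.12293021  0.04515427] [ 0.69542585 -0.12332149  0.0451603 ]
```

```bash
cat >> h.py <<'E'
C=np.array([0.5752,-0.0270]);PT=np.radians(-38.6)
t=np.radians(10);Y=np.array([np.sin(t),0,-np.cos(t)]);X=np.array([0,-1.,0]);R=np.c_[X,Y,np.cross(X,Y)]
XT=C[0]-0.100
def look(n="scene"):
    tt=ctrl.current_t();im=ctrl.read_camera(n);a,k=mark(n,im,C)
    return tt,(None if a is None else np.degrees((a-PT+np.pi)%(2*np.pi)-np.pi)),k,im
E
python3 - <<'E'
from h import *
q=ctrl.ik([XT,C[1]+.05,.075],R);print(q)
if q is None or abs(q[5])>170:
    R=R@np.diag([-1,1,-1]);q=ctrl.ik([XT,C[1]+.05,.075],R);print("flipped",q)
ctrl.command_gripper(0.0);print(ctrl.current_t())
ctrl.goto([XT,C[1]+.05,.16],R);ctrl.move_l([XT,C[1]+.05,.075],vel=.1);print(ctrl.current_t(),ctrl.current_contact_force())
t0=ctrl.current_t();r=ctrl.move_l([XT,C[1]+.05,.035],vel=.05,contact_N=3)
print(r,t0,ctrl.current_t(),ctrl.current_tool_pos(),ctrl.current_contact_force(),ctrl.current_grip_width())
x=look();print(x[:3]);cv2.imwrite("pics/s1.png",x[3])
E
```

```text
[ -5.08495895  25.65353699 115.09484225   1.80210376  29.30228331
  83.42024884]
1.4667
4.7083 [-0.42729079  0.44764225  0.00857445]
True 4.7083 5.2333 [0.47557452 0.02311085 0.05234981] [-3.94577866  2.68217281 23.3994756 ] 0.0030532775629765986
(5.2333, np.float64(-138.90243014776328), 46)
```

View pics/s1.png

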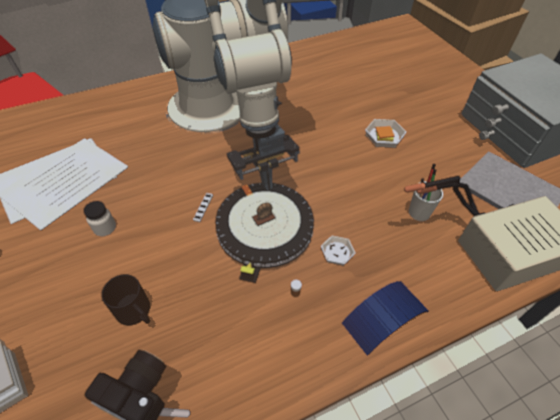

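```bash
python3 - <<'E'
from h import *
def rd(): 
    p=ctrl.current_tool_pos();print(round(ctrl.current_t(),3),np.round(p,5),np.round(ctrl.current_contact_force(),2));return np.array(p)
p=rd()
for i in range(2):
    ctrl.move_l([p[0],p[1],p[2]+(0.0 if i==0 else .0003)],vel=.02);rd()
E
```

```text
5.283 [0.47554 0.0231  0.05249] [-3.34  1.16 17.69]
5.533 [0.47564 0.02319 0.05241] [-3.94  2.6  22.24]
5.783 [0.4756  0.02314 0.05253] [-2.83  0.21 16.1 ]
```

```bash
python3 - <<'E'
from h import *
p=ctrl.current_tool_pos();t0=ctrl.current_t()
ctrl.move_l([XT,p[1]-.105,.0545],vel=.14);t1=ctrl.current_t();f=ctrl.current_contact_force()
ctrl.move_l([XT,C[1],.070],vel=.1)
print(t0,t1,f,ctrl.current_t())
for i in range(6):
    x=look();print(x[:3]);
    ctrl.sleep(.1)
cv2.imwrite("pics/s2.png",x[3])
E
```

```text
5.7833 6.6833 [0.03010646 0.00769691 0.07375017] 7.4
(7.4, np.float64(47.22028802181589), 80)
(7.55, np.float64(66.3250958812221), 72)
(7.7, np.float64(85.29275297947179), 70)
(7.85, np.float64(104.12377539768543), 62)
(8.0, np.float64(123.18741162083093), 63)
(8.15, np.float64(142.09336369167482), 60)
```

```bash
python3 - <<'E'
from h import *
import json
L=[]
while ctrl.current_t()<27:
    x=look()
    if x[1] is not None and x[2]>40: L.append((x[0],x[1]))
    ctrl.sleep(.35)
L=np.array(L);L[:,1]=np.unwrap(L[:,1],period=360)
json.dump(L.tolist(),open("L.json","w"))
# turning rate per window and passes
for i in range(0,len(L)-6,8):print(np.round(L[i],2),np.round(np.polyfit(L[i:i+6,0],L[i:i+6,1],1)[0],2))
k=np.polyfit(L[:,0]-27,L[:,1],3);print(k,np.std(L[:,1]-np.polyval(k,L[:,0]-27)),ctrl.current_t(),len(L))
print("passes",[round(float(np.interp(v,L[:,1],L[:,0])),2) for v in np.arange(360,L[-1,1],360)])
cv2.imwrite("pics/s3.png",x[3])
E
```

```text
[  8.3  160.89] 120.71
[ 11.9  588.59] 109.49
[ 15.5  974.08] 98.29
[  18.7  1283.07] 89.21
[  21.9  1562.74] 79.74
[ 7.69478325e-03 -1.26456381e+00  6.93541309e+01  1.95051302e+03] 0.18809966389371757 27.1 44
passes [9.93, 13.08, 16.56, 20.45, 24.91]
```

View pics/s3.png

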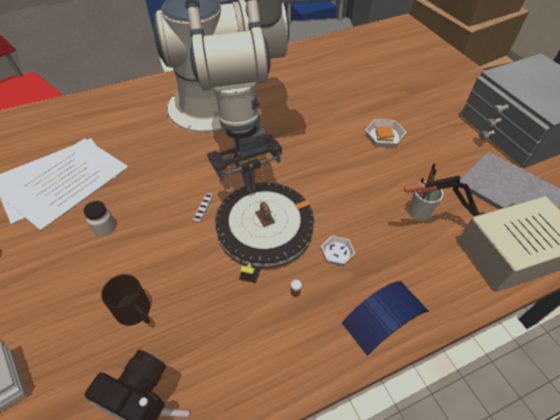

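```bash
python3 - <<'E'
from h import *
import json
from scipy.optimize import brentq
L=json.load(open("L.json"))
ctrl.move_l([XT,C[1],.0551],vel=.04)
print(ctrl.current_t(),ctrl.current_tool_pos(),ctrl.current_contact_force())
while ctrl.current_t()<29.2:
    x=look()
    if x[1] is not None and x[2]>40: L.append((x[0],x[1]))
    ctrl.sleep(.15)
L=np.array(L);L[:,1]=np.unwrap(L[:,1],period=360)
M=L[L[:,0]>14];k=np.polyfit(M[:,0]-29,M[:,1],3);print(k,np.round(M[-6:,1]-np.polyval(k,M[-6:,0]-29),2))
tp=29+brentq(lambda s:np.polyval(k,s)-2160,0,4)
now=ctrl.current_t();print("pass",tp,"now",now)
ctrl.sleep(tp-0.185-now);t0=ctrl.current_t()
r=ctrl.move_l([XT,C[1],.0491],vel=.02,contact_N=3);t1=ctrl.current_t()
print(r,t0,t1,ctrl.current_tool_pos(),ctrl.current_contact_force())
for i in range(3):
    x=look();print(x[:3],ctrl.current_contact_force())
cv2.imwrite("pics/s4.png",x[3])
E
```

```text
27.625 [ 0.47503585 -0.02697562  0.05482272] [ 0.08411363 -0.28516472  0.31050918]
[ 7.89082576e-03 -1.21287333e+00  6.44409269e+01  2.08437876e+03] [-0.27  0.13  0.07  0.06  0.03  0.05]
pass 30.20040664170589 now 29.225
True 30.0167 30.2583 [ 0.47546337 -0.0271002   0.05263919] [-2.32043978 -0.04804164 10.70703263]
(30.2583, np.float64(-2.672786119867203), 79) [-1.42703433  0.221803    8.6725114 ]
(30.3083, np.float64(-2.672786119867203), 79) [-1.31944498 -0.11081932  8.32898158]
(30.3583, np.float64(-2.672786119867203), 79) [-1.06068291 -0.18855535  7.42255414]
```

```bash
python3 - <<'E'
from h import *
print(ctrl.current_contact_force())
ctrl.move_l([XT,C[1]-.0054,.0531],vel=.02)
for n in("scene","top"):
    x=look(n);print(n,x[:3],ctrl.current_contact_force(),ctrl.current_tool_pos())
    H,S,V=hsv(x[3]);y=pix((H>=23)&(H<=35)&(S>120)&(V>120));q=plane(n,y,.045)-C;d=np.hypot(*q.T);q=q[(d>.12)&(d<.19)].mean(0)
    print(" pointer",np.degrees(np.arctan2(q[1],q[0])),np.hypot(*q))
    cv2.imwrite(f"pics/e_{n}.png",x[3])
    if n=="scene":cv2.imwrite("pics/e_crop.png",cv2.resize(x[3][170:300,200:330],(520,520),interpolation=cv2.INTER_CUBIC))
E
```

```text
[-1.06068291 -0.18855535  7.42255414]
scene (30.825, np.float64(0.007294816660274516), 78) [1.06115534 0.44134919 1.93045171] [ 0.47527929 -0.03242283  0.05305607]
 pointer -38.71741008695606 0.15394246864194094
top (30.875, np.float64(-0.2515668406324274), 46) [ 0.45365055 -0.07872879  1.33154227] [ 0.47525047 -0.0323915   0.05305484]
 pointer -38.529914440227856 0.15381056173114005
```

View pics/e_crop.png

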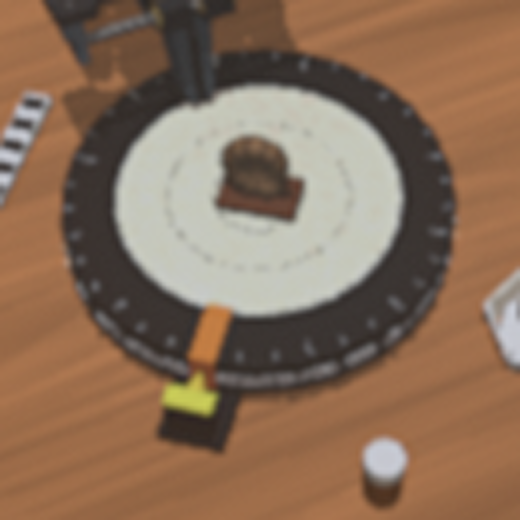

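The picture shows the orange band (crop about (210,335)) running straight into the yellow tip (about (195,380)), so the mark is aligned. The finger only holds with about 1.3 N, so I'll press a little harder, recheck and hand in.

```bash
python3 - <<'E'
from h import *
ctrl.move_l([XT,C[1]-.0054,.0527],vel=.01);ctrl.sleep(.5)
a=[look(n) for n in("scene","top","scene")]
print([x[:3] for x in a],ctrl.current_contact_force())
if abs(a[2][1])<1 and ctrl.current_contact_force()[2]>3:
    ctrl.sleep(1);x=look();print(x[:3],ctrl.current_contact_force());ctrl.sign_off();print("signed off")
E
```

```text
[(31.675, np.float64(0.007294816660274516), 78), (31.725, np.float64(-0.365686162089863), 45), (31.775, np.float64(0.007294816660274516), 78)] [-1.57344496  0.79630403  5.35935326]
(32.825, np.float64(0.007294816660274516), 78) [ 0.57600864 -0.06017444  5.15025074]
the job is handed in; nothing more can be done
signed off
```

The turntable is spin-checked and held at zero with a fingertip on the rim. I signed off at 32.9 s of the 56 s allowed.

- **Spin:** I flicked it anticlockwise with the shut fingertips on the black rim. It ran at about 2.2 rad/s, a turn in roughly 2.9 s. The camera showed five free passes of the orange mark past the pointer, with the finger 15 to 20 mm clear of the rim. All five came at under 6 s per turn; the last was about 4.5 s.
- **Brake:** I braked it on the next pass, while it was still turning at about 1.1 rad/s. It stopped 2.7° short of the mark, and a 5 mm nudge finished it.
- **Last checks:** The mark was 0.0° from the pointer in the scene camera and −0.4° in the top camera, a small disagreement within calibration error. It did not move over the last second. The finger was pressing with about 5 N.
- **Surroundings:** The ammonite looks upright and centred in the last picture, and the arm never went near anything else. I did not measure the loose objects' positions again at the end.
- **Force on first touch:** The first touch before the flick overshot its 3 N setting to about 23 N on the fingertip, still under the limits.

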